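# Fit the brass die plate into the press carrier

## Robot

A 6-joint arm with a two-finger parallel gripper is mounted at the origin on a cart in front of the work surface, level with it; the furniture and walls round the work are solid. World frame = base frame: x ahead of the robot, y to its left, z up, the work surface at z = 0. Lengths are in m, angles in rad, forces in N, time in s.
With the tool pointing down it reaches from about 0.4 to 0.925 m from the base axis. Payload 3.4 kg.
Tool frame: the origin (TCP) lies at the very end of the fingers, on their centre line; the grasp point (between the pads) lies 19 mm behind it; z points along the fingers, y is the line along which they close (so a half turn about z gives the same grasp; the last joint's range is limited). The gripper opens to 85 mm and grips with 20 to 120 N. Pads are 22 mm wide; open, the fingers measure 114 mm over their backs; the gripper's body (76 mm by 85 mm) begins 54 mm behind the grasp point. The pads swing forward as they close: fully open they stand 13 mm farther back than shut.
Start: joints at [-1.385, 0.307, 1.506, -0, 1.328, -0.073], TCP at [0.148, -0.556, 0.231] pointing down, gripper open.
Joint ranges: [-3.12, 3.12], [-1.05, 2.28], [0.14, 2.33], [-1.42, 4.57], [0.1, 2.73], [-2.68, 2.68]. Speed limits (rad/s): [2.57, 2.57, 3.14, 3.14, 3.14, 3.14].

## Interface

Orientations are given as a rotation vector (axis times angle).
In Python, from cell import robot gives the robot as it stands. Calls block until the motion is done:
- robot.move_ptp(position, orientation): joint-space move of the TCP to a pose.
- robot.movel(position, vel=0.15, ori=None, max_force=None): straight line of the TCP; ori=None keeps the orientation; vel is the mean speed in m/s. With max_force (N) it stops when the force on the tool has changed by that much, and returns True; else False.
- robot.move_joints(angles): joint-space move.
- robot.release() and robot.close(force=None): open the fingers fully, or close them until they stop; force is the grip in N (None keeps the last).
- robot.dwell(seconds).
- robot.inverse_kinematics(position, orientation): joint angles nearest the present ones, or None.
- robot.get_state(): the state.
- robot.read_camera(name): name is "scene" or "top" or "wrist"; returns a dict with "image" (480x640x3 uint8, blue, green, red), "vertical_fov" (degrees; the focal length in pixels is half the picture's height over the tangent of half this angle, whatever the lens; pixels are square), "cx", "cy" (the principal point, pixels), "rvec" (rotation vector, rad) and "tvec" (3), from world to camera coordinates, as OpenCV has them; the wrist camera has in their place "mount" (4x4, takes a point from camera to tool coordinates, whose origin is the TCP and whose axes are the flange's). Camera axes: x right, y down, z forward; pixel columns grow to the right and rows downward; lengths in m; the calibration is good to about 2 mm. A picture is of the moment at which its call begins: read the wrist's pose just before it. There is no depth.
A pose or a line that the arm cannot do raises robot.Unreachable and nothing moves.
- robot.finish_job(): hands the job in; it is judged then, once.
Trained networks look in a picture, given as the dict that the camera call returned (one of the last four; its "shot" number tells which), for a name from the list of things; names that differ only in an ending like _2 or _b are one class to them, and where a whole thing is asked for, a point or a joint stands for the part that bears it (a point fixed in the world has none). Each returns a list of dicts, best first, with "score" (0 to 1); they miss things now and then, are a little off and sometimes report something else, mostly with a low value. They report only what shows in the picture. A call takes as long as a camera call.
- robot.trace(picture, thing): "pixels" (480x640 bool, what is visible of it).
- robot.tip_of(picture, thing): "position" ([x, y, z] in m, in world coordinates, good to about 4 mm: a listed point, or the origin of a listed thing).
The state is a dict: "t": time; "q": joint angles; "joint_vel": joint speeds; "joint_efforts": joint torques, N m; "tool_pos": TCP position; "ee_rot": TCP orientation; "ft_force": force on the tool from outside, world axes, zero at the start; "moment": the same for the moment, N m; "width": finger opening in m; "gripper_force": force on a finger pad.
Only numpy, scipy, OpenCV 4.12 (cv2) and the standard library are available. Lean on these libraries where they do the work, as an engineer would, in place of code of your own. Each camera call takes 0.05 s, during which the arm holds its last target. There are 200 camera calls.

## Task

The brass die plate lies flush in a pocket of the wooden storage block: press down its end beside the red dot so that its other end tips up, take it out there, and lay it flat in the seat of the green carrier, between the lips. Then swing the carrier's red retaining hook over the plate until it rests fully down in its catch. Leave the steel plate lying flush in its pocket.

Things in the scene. Friction and masses are not known exactly. Their poses are not given: they have to be found in the camera images.
- storage_block: Fixed wooden block 160 x 150 x 42 mm (its x, y, z), origin at the centre of its underside. Two pockets, 126 mm long (block x), 54 mm wide, centred at y = +34 and -34 mm, each hold one plate, its top flush with the block's top, 2 to 3 mm of gap round it. A red dot on the rim at each pocket's -x end (x = -71 mm) marks the end to press.
- pocket_left (a point): Centre of the pocket at block y = +34 mm, level with the block's top (z = 42 mm). Under the plate is a tipping floor, pivoted across the pocket at x = -8 mm, 28 mm above the table. It tips only with the -x end going down, up to 0.45 rad at a firm stop; the plate's +x end then stands about 29 mm higher, its grasping edges clear of the block.
- pocket_right (a point): The same for the pocket at block y = -34 mm. In both, pressing the plate 44 mm to -x of its centre takes 4 to 9 N and that spot sinks about 15 mm to the stop. Friction keeps floor and plate tipped when let go; the plate stays loose on the floor. The +x end cannot be pressed down.
- brass_plate: Loose brass-coloured alloy plate 120 x 50 x 10 mm (its x, y, z), rounded edges, three dark flat rings on top, 0.14 to 0.28 kg. Origin at the centre of its underside, z up through the plate. At the start it lies flush in one of the two pockets (it may be either), underside 32 mm above the table, x axis along the block's x.
- steel_plate: Loose plate of the same form, size and frame in steel grey, flush in the other pocket. It must stay there.
- carrier: Fixed green carrier, base 164 x 108 x 8 mm (its x, y, z), origin at the centre of its underside. Round its seat stand lips, tops 21 mm above the table: at both ends (inner faces at x = +65 and -65 mm, 44 mm wide) and at the sides only near the -x end (x = -59 to -45 mm, inner faces at y = +30 and -30 mm). The sides at x > -5 mm are open for fingers.
- carrier_seat (a point): Centre of the top of the dark seat pad (122 x 40 mm), 14 mm above the table over the carrier's origin; axes as the carrier's. The plate's underside centre belongs here, its length along carrier x, either way round.
- retainer (a joint): Angle of the red retaining hook, a bar 14 mm wide, 8 mm thick. 0: level across the plate along carrier -y, in the catch, its underside 2 mm above the seated plate; pi/2: upright; starts at 1.8 to 2.3, leaning out to the +y side. The hinge is slightly stiff: the hook stays where it is left and moves at 1 to 2 N.
- retainer_hinge (a point): The hook's hinge between two steel cheeks (36 mm high), 30 mm above the table, at carrier x = -24, y = +43 mm; the hinge line runs along carrier x.
- retainer_catch (a point): Floor of the forked steel catch (prongs 32 mm high), 26 mm above the table, at carrier x = -24, y = -43 mm. To the right of the carrier stands a fixed dark green hand press, about 0.3 m tall, near x = 0.56, y = -0.18 m: pass over it or keep clear.
- retainer_tip (a point): Free end of the hook bar, 87 mm from the hinge.

How it is judged:
On the way, in this order (a step that is already met when the one before it is completed fails the run):
1. the brass plate is tipped up in its pocket by pressing its marked end (angle between brass_plate's own z axis and vertical above 0.3 rad and x of brass_plate in the frame of storage_block between -0.025 and 0.025 m and z of brass_plate in the frame of storage_block below 0.045 m), for 0.2 s.
2. the brass plate lies flat in the carrier's seat, let go, the hook still open (x of brass_plate in the frame of carrier_seat between -0.009 and 0.009 m and y of brass_plate in the frame of carrier_seat between -0.009 and 0.009 m and z of brass_plate in the frame of carrier_seat between -0.004 and 0.004 m and angle between brass_plate's own z axis and vertical below 0.05 rad and angle between the x axis of brass_plate and the x axis of carrier_seat, either way round below 0.2 rad and value of joint retainer above 1 rad and contact force between the fingers and brass_plate below 0.1 N), for 0.1 s.
At the end, for the whole second after the job is handed in: The brass plate lies flat (within 0.05 rad, 4 mm in height) in the carrier's seat, its centre within 9 mm of the seat's centre along each axis and its length within 0.2 rad of the carrier's; the hook is down in its catch (within 0.07 rad); the steel plate still lies flush in its pocket (x of brass_plate in the frame of carrier_seat between -0.009 and 0.009 m and y of brass_plate in the frame of carrier_seat between -0.009 and 0.009 m and z of brass_plate in the frame of carrier_seat between -0.004 and 0.004 m and angle between brass_plate's own z axis and vertical below 0.05 rad and angle between the x axis of brass_plate and the x axis of carrier_seat, either way round below 0.2 rad and value of joint retainer below 0.07 rad and linear speed of brass_plate below 0.01 m/s and angle between steel_plate's own z axis and vertical below 0.06 rad and z of steel_plate in the frame of storage_block between 0.027 and 0.036 m and x of steel_plate in the frame of storage_block between -0.008 and 0.008 m); the robot touches nothing.
It fails at once if the steel plate is tipped or taken out of its pocket (angle between steel_plate's own z axis and vertical above 0.15 rad or distance of steel_plate from where it was at the start of the episode above 0.02 m).
It also fails if it takes over 61 s, if anything falls off the work surface, if the arm or the gripper's body presses on something with over 40 N, if the wrist force passes 120 N, or if a joint passes its speed limit or range.

## Working session

There is one attempt and no reset: what is moved stays moved. The work goes in short steps, each a Python script; the robot and the scene stay as the last script left them, time stands still between calls to the robot, and variables do not carry over. Pictures are saved under pics/ and viewed, at most 10 in all, crops included, and the job is handed in when it is done.

```bash
ls; mkdir -p pics; cat > h.py <<'E'
import numpy as np, cv2
from cell import robot
from scipy.spatial.transform import Rotation as R
def pix2plane(c,uv,z):
    f=240/np.tan(np.radians(c["vertical_fov"])/2)
    Rm=cv2.Rodrigues(np.array(c["rvec"],float))[0]; t=np.array(c["tvec"],float).ravel()
    uv=np.atleast_2d(uv); d=np.c_[(uv[:,0]-c["cx"])/f,(uv[:,1]-c["cy"])/f,np.ones(len(uv))]@Rm
    o=-Rm.T@t
    return o+d*((z-o[2])/d[:,2])[:,None]
E
python3 - <<'E'
from h import *
for n in ["scene","top"]:
    c=robot.read_camera(n); cv2.imwrite(f"pics/{n}0.png",c["image"])
    print(n,c["vertical_fov"],c["cx"],c["cy"],c.get("rvec"),c.get("tvec"),{k:v for k,v in c.items() if k not in("image",)}.keys())
    for th in ["storage_block","pocket_left","pocket_right","brass_plate","steel_plate","carrier","carrier_seat","retainer_hinge","retainer_catch","retainer_tip"]:
        print(th,[(np.round(r["position"],4).tolist(),round(r["score"],2)) for r in robot.tip_of(c,th)[:2]])
    for th,z in [("brass_plate",.042),("steel_plate",.042),("carrier",.008),("storage_block",.042)]:
        for r in robot.trace(c,th)[:1]:
            m=r["pixels"].astype(np.uint8); ys,xs=np.nonzero(m)
            P=pix2plane(c,np.c_[xs,ys],z)[:,:2]; b=cv2.minAreaRect((P*1000).astype(np.float32))
            print("trace",th,r["score"],len(xs),b,P.mean(0))
s=robot.get_state();print(s)
E
```

```text
cell.py
pics
scene 51.69524249440366 322.26677405761995 237.8082514215165 [ 0.91834869 -2.24107224  1.28114197] [0.45999808 0.1627152  0.73728316] dict_keys(['vertical_fov', 'cx', 'cy', 'rvec', 'tvec', 'shot'])
storage_block []
pocket_left [([0.5314, 0.0686, 0.0277], 0.66), ([0.4871, 0.3004, 0.0418], 0.58)]
pocket_right [([0.5126, 0.2357, 0.0406], 0.79)]
brass_plate [([0.5141, 0.2345, 0.032], 0.9)]
steel_plate [([0.4862, 0.2962, 0.0344], 0.8)]
carrier [([0.5605, 0.0302, 0.0023], 0.84)]
carrier_seat [([0.5594, 0.0326, 0.0142], 0.63)]
retainer_hinge [([0.5112, 0.2358, 0.0313], 0.65), ([0.5346, 0.0673, 0.0306], 0.63)]
retainer_catch [([0.5431, -0.0162, 0.0247], 0.58)]
retainer_tip [([0.5259, 0.1153, 0.105], 0.67)]
trace brass_plate 0.62 1126 ((510.2940979003906, 236.91111755371094), (124.72393035888672, 56.433311462402344), 23.69271469116211) [0.50878189 0.23655503]
trace steel_plate 0.89 1312 ((483.62884521484375, 298.41949462890625), (123.13459014892578, 54.91500473022461), 21.879884719848633) [0.48221287 0.29866448]
trace carrier 0.64 2166 ((568.0098876953125, 23.157638549804688), (1
[... 1342 characters left out ...]
41) [0.49659334 0.26728102]
{'t': 1.5, 'q': array([-1.38447872e+00,  3.06825455e-01,  1.50640462e+00, -5.24769576e-06,
        1.32839980e+00, -7.34766746e-02]), 'joint_vel': array([-0.00056035, -0.00117297, -0.00026699,  0.00134885, -0.0003465 ,
       -0.00103848]), 'joint_efforts': array([-1.09871078e-03, -4.57480001e+01, -2.52326864e+01, -1.99468136e-04,
        1.08373053e-03, -1.01442737e-05]), 'tool_pos': array([ 0.1476951 , -0.55571151,  0.23128856]), 'ee_rot': array([-3.11508862e+00, -4.06934438e-01,  1.12860180e-05]), 'ft_force': array([0.13670868, 0.45885036, 0.44372265]), 'moment': array([-0.06540583,  0.02542667,  0.01025099]), 'gripper_force': 0.0, 'width': 0.08509430019121715}
```

```bash
python3 - <<'E'
import cv2
a=cv2.imread("pics/top0.png"); s=cv2.imread("pics/scene0.png")
cv2.imwrite("pics/top_v.png",a)
E
```

```text
(no output)
```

View pics/top0.png

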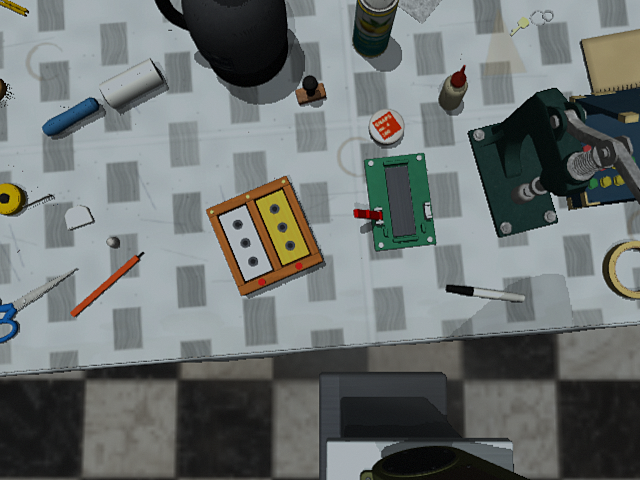

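View pics/scene0.png

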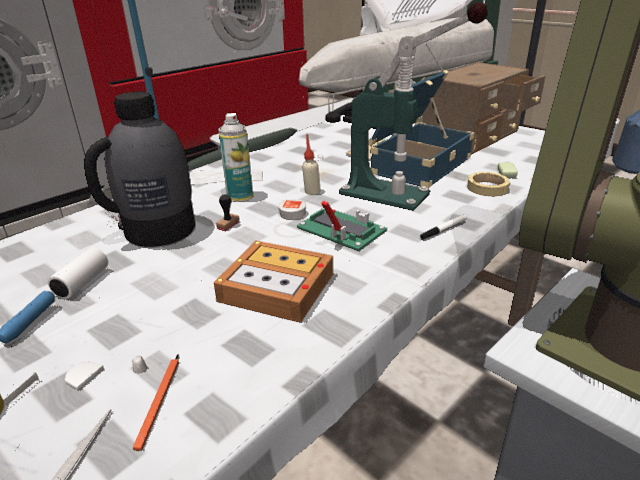

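Top view: the block is at about (266,237) with brass on the right at (282,227), and the red dots face the robot at (262,283) and (298,266). The carrier is at (400,203) with its hook leaning left at (368,214). The network poses agree with this. Next I'll refine the carrier, then press.

```bash
cat >> h.py <<'E'
BY=np.radians(23.6); BO=np.array([.4974,.2674,0])   # storage block
def bw(x,y,z): return BO+R.from_euler('z',BY).apply([x,y,z])
def ori(yaw,tilt=0,flip=False):
    """tool z down, tool x-y level; tool y along frame y; tilt: tips lean to frame +x"""
    M=R.from_euler('z',yaw)*R.from_euler('y',-tilt)*R.from_euler('x',np.pi)
    if flip: M=M*R.from_euler('z',np.pi)
    return M.as_rotvec()
E
python3 - <<'E'
from h import *
c=robot.read_camera("top")
h=cv2.cvtColor(c["image"],cv2.COLOR_BGR2HSV)
m=cv2.inRange(h,(55,90,50),(90,255,255)); m[:, :350]=0; m[:,445:]=0; m[:145]=0; m[260:]=0
n,l,st,_=cv2.connectedComponentsWithStats(m); k=1+np.argmax(st[1:,4]); ys,xs=np.nonzero(l==k)
P=pix2plane(c,np.c_[xs,ys],.010)[:,:2]; print("green",st[k],cv2.minAreaRect((P*1000).astype(np.float32)))
h2=cv2.inRange(h,(0,0,40),(179,90,130)); h2[:, :380]=0; h2[:,420:]=0; h2[:155]=0; h2[245:]=0
n,l,st,_=cv2.connectedComponentsWithStats(h2); k=1+np.argmax(st[1:,4]); ys,xs=np.nonzero(l==k)
P=pix2plane(c,np.c_[xs,ys],.014)[:,:2]; print("pad",st[k],cv2.minAreaRect((P*1000).astype(np.float32)))
for f in (False,True):
  for nm,p,o in [("press",bw(-.044,-.034,.06),ori(BY,0,f)),("grasp",bw(.04,-.034,.06),ori(BY,.45,f)),("place",[.60,.035,.02],ori(.12,0,f))]:
    q=robot.inverse_kinematics(p,o); print(nm,f,None if q is None else np.round(q,2))
E
```

```text
green [ 364  153   72   98 3337] ((561.1038818359375, 32.66356658935547), (162.74630737304688, 106.62810516357422), 6.698042392730713)
pad [ 385  165   31   72 1567] ((561.9271850585938, 32.37981414794922), (122.50003814697266, 39.901119232177734), 6.608132839202881)
press False [0.35 0.42 1.84 0.   0.88 1.51]
grasp False [0.34 0.41 2.04 0.12 0.24 1.39]
place False [-0.01  0.56  1.69  0.    0.89  1.44]
press True [ 0.35  0.42  1.84 -0.    0.88 -1.63]
grasp True [ 0.34  0.41  2.04  0.12  0.24 -1.75]
place True [-0.01  0.56  1.69 -0.    0.89 -1.7 ]
```

```bash
cat >> h.py <<'E'
CY=np.radians(6.65); CO=np.array([.5615,.0325,0])
def cw(x,y,z): return CO+R.from_euler('z',CY).apply([x,y,z])
E
python3 - <<'E'
from h import *
s=robot.get_state()
robot.move_ptp([.148,-.50,.43],s["ee_rot"]); robot.close(60)
print(robot.get_state()["t"])
robot.move_ptp(bw(-.044,-.034,.40),ori(BY)); print(robot.get_state()["t"])
robot.move_ptp(bw(-.044,-.034,.06),ori(BY)); 
s=robot.get_state();print(s["t"],s["tool_pos"],s["width"])
print(robot.movel(bw(-.044,-.034,.020),vel=.03,max_force=22))
s=robot.get_state();print(s["t"],s["tool_pos"],s["ft_force"])
robot.dwell(.3)
robot.movel(bw(-.044,-.034,.10),vel=.15); robot.release()
c=robot.read_camera("wrist");cv2.imwrite("pics/w1.png",c["image"])
c=robot.read_camera("scene");cv2.imwrite("pics/s1.png",c["image"])
for th in ["brass_plate","steel_plate"]: print([(np.round(r["position"],4),r["score"]) for r in robot.tip_of(c,th)[:1]])
print(robot.get_state()["t"])
E
```

```text
3.1583
5.9333
7.2167 [0.47231266 0.21903925 0.06096049] 0.000402580025356308
True
8.25 [0.46779736 0.21741639 0.02696495] [-2.48444617 -1.0047104  12.7403891 ]
[(array([0.5107, 0.233 , 0.0361]), 0.98)]
[(array([0.4829, 0.2974, 0.0349]), 0.65)]
10.175
```

View pics/s1.png

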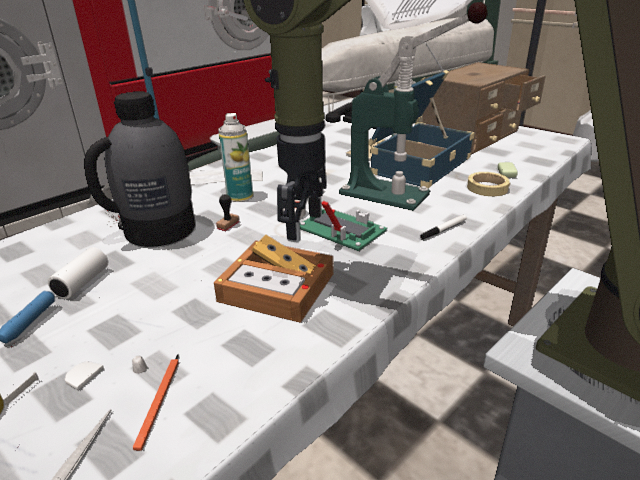

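The brass plate's far end is raised at about (262,243), and steel is still flush. Now I'll grasp the raised end.

```bash
cat >> h.py <<'E'
T=.45
def pl(x,z,dx=0): # tipped brass plate frame -> world
    return bw(-.002+dx+x*np.cos(T)-z*np.sin(T), -.034, .0351+x*np.sin(T)+z*np.cos(T))
E
python3 - <<'E'
from h import *
o=ori(BY,T)
robot.move_ptp(pl(.044,.06),o)
print(robot.movel(pl(.044,-.007),vel=.06,max_force=8))
s=robot.get_state();print(s["t"],s["tool_pos"],pl(.044,-.007),s["ft_force"])
robot.close(100)
s=robot.get_state();print(s["t"],s["width"],s["gripper_force"],s["ft_force"])
c=robot.read_camera("scene");cv2.imwrite("pics/s2.png",c["image"][150:350,180:420])
robot.movel(pl(.044+.02,-.007)+[0,0,.015],vel=.08)
robot.movel(pl(.044+.02,-.007)+[0,0,.12],vel=.15)
s=robot.get_state();print(s["t"],s["width"],s["gripper_force"],s["ft_force"])
c=robot.read_camera("scene");cv2.imwrite("pics/s3.png",c["image"])
for th in ["brass_plate","steel_plate"]: print([(np.round(r["position"],4),r["score"]) for r in robot.tip_of(c,th)[:1]])
print(pl(.02,0)+[0,0,.12])
E
```

```text
False
12.0917 [0.54833263 0.25255082 0.04826934] [0.54827524 0.25252363 0.04793535] [0.42748684 0.31446798 0.12525792]
12.525 0.04694006271970072 101.83202795684338 [-0.34106012 -4.14470208  5.02993543]
13.95 0.047725535307592555 102.85397231749812 [-1.59462061 -0.03495433 -2.29774669]
[(array([0.5256, 0.2407, 0.1605]), 0.82)]
[(array([0.4831, 0.2976, 0.0345]), 0.55)]
[0.52568186 0.24265283 0.16379931]
```

View pics/s3.png

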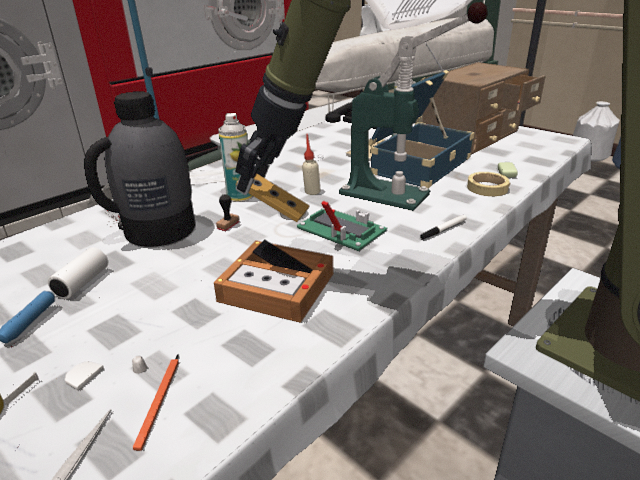

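```bash
python3 - <<'E'
from h import *
o=ori(CY)
robot.move_ptp(cw(.044,0,.18),o)
robot.movel(cw(.044,0,.08),vel=.12)
robot.dwell(.2)
s=robot.get_state();print(s["t"],s["tool_pos"],s["width"],cw(.044,0,.08))
for n in ["scene","top"]:
    c=robot.read_camera(n);cv2.imwrite(f"pics/{n}4.png",c["image"])
    for r in robot.tip_of(c,"brass_plate")[:1]:
        print(n,R.from_euler('z',-CY).apply(np.array(r["position"])-CO),r["score"])
c=robot.read_camera("wrist");cv2.imwrite("pics/w4.png",c["image"])
a=cv2.resize(cv2.imread("pics/scene4.png")[150:300,240:440],(800,600))
cv2.imwrite("pics/s4c.png",a)
E
```

```text
16.1833 [0.60589519 0.03757158 0.08096481] 0.047006947305560126 [0.60520397 0.03759538 0.08      ]
scene [-0.00400604 -0.00154649  0.0871    ] 0.9
top [-0.00261235  0.00090863  0.0839    ] 0.66
```

View pics/s4c.png

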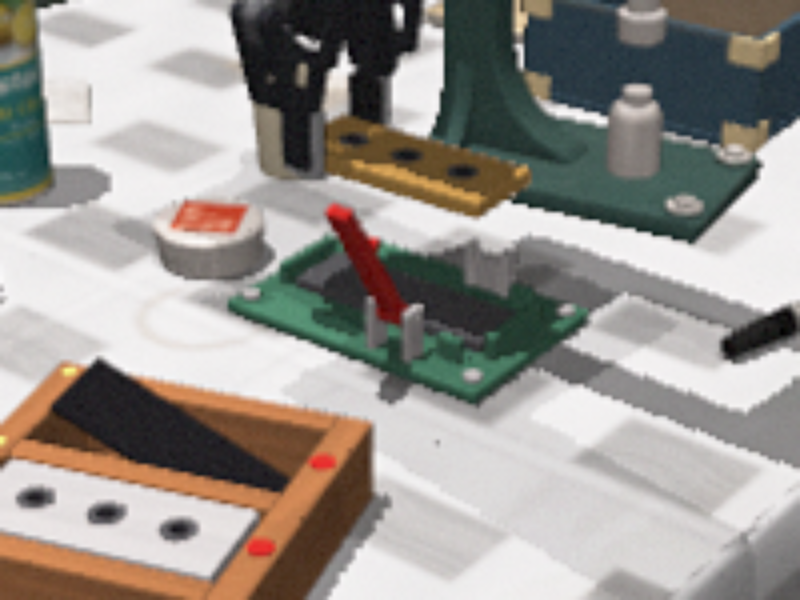

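View pics/w4.png

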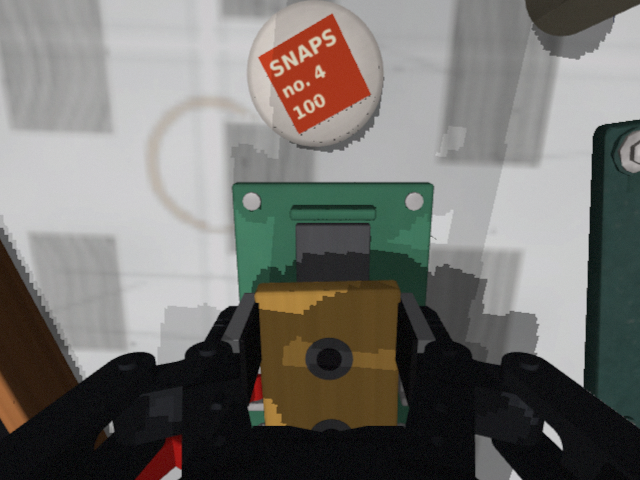

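The plate is held roughly level over the carrier. In the wrist view its front edge runs (255,290)–(397,283), with the carrier edge level at row 183. I'll turn that edge into an offset.

```bash
python3 - <<'E'
from h import *
c=robot.read_camera("wrist"); f=240/np.tan(np.radians(c["vertical_fov"])/2); M=np.array(c["mount"])
s=robot.get_state(); Rt=R.from_rotvec(s["ee_rot"])
def hit(uv,z):
    d=Rt.apply(M[:3,:3]@[(uv[0]-c["cx"])/f,(uv[1]-c["cy"])/f,1]); o=Rt.apply(M[:3,3])+s["tool_pos"]
    p=o+d*(z-o[2])/d[2]; return R.from_euler('z',-CY).apply(p-CO)*1000
for uv in [(257,290),(397,283)]: print("plate",hit(uv,s["tool_pos"][2]+.017),hit(uv,s["tool_pos"][2]+.007))
for uv in [(233,183),(433,183)]: print("carrier",hit(uv,.008))
print("ring",hit((329,359),s["tool_pos"][2]+.017))
for uv in [(297,224),(370,223)]: print("pad",hit(uv,.014))
h=cv2.resize(c["image"][220:440,220:440],(600,600)); cv2.imwrite("pics/w5.png",h)
E
```

```text
plate [61.46907829 22.27521981 97.15695135] [57.1995301  24.15149944 87.15695135]
plate [ 63.96363387 -23.98500347  97.15695135] [ 59.89356061 -25.8078815   87.15695135]
carrier [84.15832709 48.72668738  8.        ]
carrier [ 84.17772024 -56.53167531   8.        ]
ring [35.49985293 -1.59871351 97.15695135]
pad [63.43613474 15.04007713 14.        ]
pad [ 63.98343479 -23.3549263   14.        ]
```

View pics/w5.png

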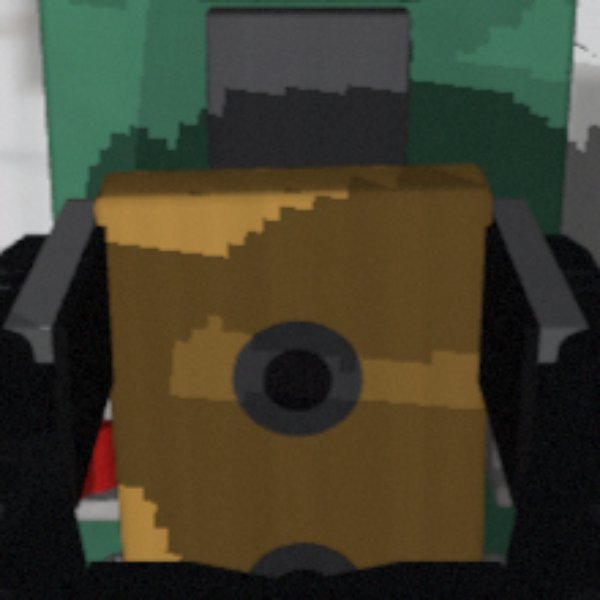

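```bash
python3 - <<'E'
from h import *
o=ori(CY-.04); X,Y=.0462,-.0017
robot.movel(cw(X,Y,.035),vel=.06,ori=o)
print(robot.movel(cw(X,Y,.005),vel=.025,max_force=6))
s=robot.get_state();print(s["t"],s["tool_pos"],s["ft_force"])
robot.release(); robot.dwell(.2)
robot.movel(cw(X,Y,.15),vel=.15); robot.close(60)
s=robot.get_state();print(s["t"],s["tool_pos"])
for n in ["scene","top"]:
    c=robot.read_camera(n);cv2.imwrite(f"pics/{n}6.png",c["image"])
    for th in ["brass_plate","retainer_tip","retainer_hinge"]:
      for r in robot.tip_of(c,th)[:1]:
        print(n,th,R.from_euler('z',-CY).apply(np.array(r["position"])-CO),r["score"])
cv2.imwrite("pics/s6c.png",cv2.resize(cv2.imread("pics/scene6.png")[180:270,280:400],(800,600),interpolation=2))
E
```

```text
True
18.35 [0.60739214 0.03615145 0.00866418] [-1.41561944  0.95348087  5.33978267]
20.8833 [0.60760482 0.03617045 0.15002768]
scene brass_plate [ 0.00023518 -0.0014369   0.0151    ] 0.68
scene retainer_tip [-0.02701327  0.08348996  0.1073    ] 0.5
scene retainer_hinge [-0.02211624  0.03741286  0.0295    ] 0.72
top brass_plate [-7.06870859e-04 -1.82644171e-05  1.30000000e-02] 0.94
top retainer_tip [-0.02279832  0.08078364  0.1051    ] 0.61
top retainer_hinge [-0.02272067  0.04000026  0.0324    ] 0.63
```

View pics/s6c.png

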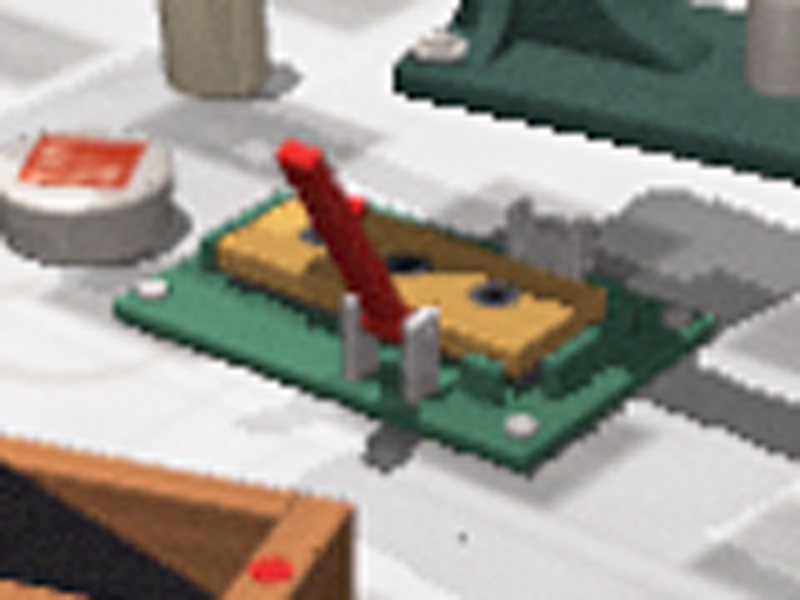

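The plate lies flat between the lips, and the hook is open. Now I'll swing the hook.

```bash
python3 - <<'E'
from h import *
o=ori(CY); r,a,X=.070,.012,-.024
robot.move_ptp(cw(X,.12,.15),o)
robot.movel(cw(X,.12,.082),vel=.15)
def E(t): return cw(X,.043-r*np.cos(t)+.004*np.sin(t)+a,.030+r*np.sin(t)+.004*np.cos(t))
for t in [2.0,1.75,1.5,1.25,1.0,.75,.5,.25,.08]:
    if robot.movel(E(t),vel=.08,max_force=15): print("force at",t,robot.get_state()["ft_force"]); break
s=robot.get_state();print(s["t"],s["ft_force"])
print(robot.movel(E(0)-[0,0,.004],vel=.03,max_force=8))
s=robot.get_state();print(s["t"],R.from_euler('z',-CY).apply(s["tool_pos"]-CO),s["ft_force"])
robot.movel(s["tool_pos"]+[0,0,.12],vel=.15)
robot.move_ptp(cw(-.1,.15,.30),o)
for n in ["scene","top"]:
    c=robot.read_camera(n);cv2.imwrite(f"pics/{n}7.png",c["image"])
    for th in ["brass_plate","retainer_tip","retainer_catch","steel_plate"]:
      for q in robot.tip_of(c,th)[:1]:
        print(n,th,R.from_euler('z',-CY).apply(np.array(q["position"])-CO),q["score"])
cv2.imwrite("pics/s7c.png",cv2.resize(cv2.imread("pics/scene7.png")[180:300,220:400],(800,533),interpolation=2))
E
```

```text
25.9417 [-0.26830319 -0.2261217  -0.69645491]
True
26.2417 [-0.02331468 -0.0148976   0.03383396] [-1.54266862  0.11409152  7.74809439]
scene brass_plate [ 0.00240212 -0.0009848   0.0141    ] 0.86
scene retainer_tip [-0.02746669 -0.04733773  0.0306    ] 0.64
scene retainer_catch [-0.02454478 -0.04818178  0.0277    ] 0.59
scene steel_plate [-0.04784502  0.27267518  0.0336    ] 0.92
top brass_plate [-0.02189279 -0.04788691  0.0239    ] 0.21
top retainer_tip [-0.02345886 -0.04750297  0.0289    ] 0.6
top retainer_catch [-0.02236626 -0.04763035  0.0246    ] 0.63
```

View pics/s7c.png

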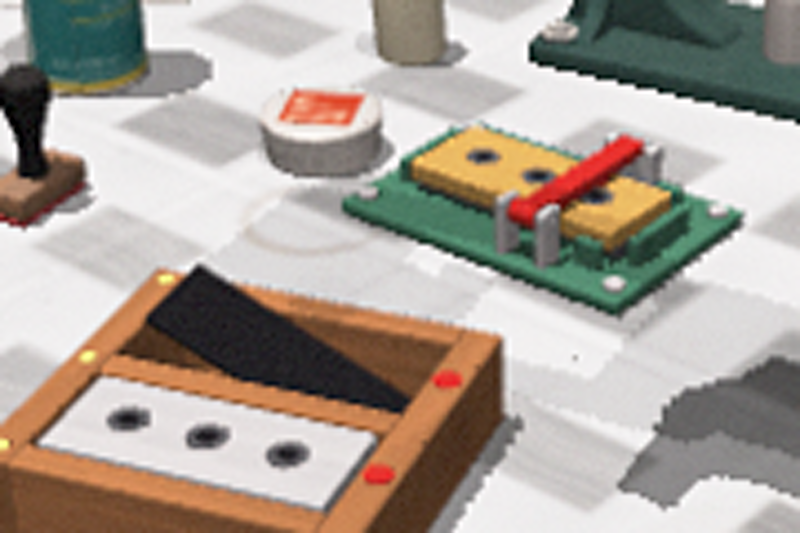

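The hook lies level in its catch over the flat plate, and the steel plate is flush. I'm handing it in.

```bash
python3 -c "
from h import *
print(robot.finish_job())"
```

```text
the job is handed in; nothing more can be done
None
```

I handed the job in at about 27 s of the 61 s allowed: the last pictures show the brass plate flat in the carrier seat, the hook level in its catch, and the steel plate still flush in its pocket; no verdict came back.

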